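Seat the bearing in the red wheel hub

ROBOT

A 6-joint arm with a two-finger parallel gripper is mounted at the origin on the work surface. World frame = base frame: x ahead of the robot, y to its left, z up, the work surface at z = 0. Lengths are in m, angles in rad, forces in N, time in s.
With the tool pointing down it reaches from about 0.25 to 0.725 m from the base axis. Payload 4 kg.
Tool frame: the origin (TCP) lies at the very end of the fingers, on their centre line; the grasp point (between the pads) lies 19 mm behind it; z points along the fingers, y is the line along which they close (so a half turn about z gives the same grasp; the last joint's range is limited). The gripper opens to 85 mm and grips with 20 to 120 N. Pads are 22 mm wide; open, the fingers measure 114 mm over their backs; the gripper's body (76 mm by 85 mm) begins 54 mm behind the grasp point. The pads swing forward as they close: fully open they stand 13 mm farther back than shut.
Start: joints at [1.175, 0.241, 0.005, 1.335, 0, 1.571], TCP at [0.193, 0.461, 0.231] pointing down, gripper open.
Joint ranges: [-2.72, 2.72], [-1.05, 1.87], [-1.09, 1.28], [-1.99, 2.15], [-1.42, 1.44], [-3.14, 3.14]. Speed limits (rad/s): [2.79, 2.79, 3.14, 3.14, 3.14, 3.14].

INTERFACE

Orientations are given as a unit quaternion [x, y, z, w].
In Python, from workcell import bot, vision, workorder, boxes_of gives the robot as it stands.
- The arm moves only by the tool send_rows, never from a script. Its argument "motion" is text: rows parted by semicolons, each of 5 numbers parted by spaces: the closure, from -1 (fully open) to 1 (shut), so that 0 is half open, then the shift along the tool's x, y, z in cm, then the turn about the tool's z in rad. In form: claw x y z twist; .... A call has 1 to 5 rows; each row is the pose to reach, as a shift and turn from the pose commanded when the call began, along the tool's axes at that moment; what a row does not reach only later rows make up. A row lasts 1/10 s, in which the tool goes at most 50 mm and 8.59 degrees, less where a joint would pass 70% of its speed; a pose out of reach is approached as far as the arm can. A call with a gripper value outside its range is refused whole. The fingers move at their own pace and stop on an object; the grip force is fixed at half the most. Time passes only in rows, so rows that repeat a pose let the fingers close. It gives the time, the measured TCP pose, the force, the opening and the grip force at its end, in the units of the state.
- bot.get_obs(): the state, without advancing time (a new reading comes with each control period).
- vision.camera(name): name is "side" or "top"; returns the picture (400x640x3 uint8, red, green, blue); there is no depth.
- vision.camera_model(name): a dict with "fov_y" (degrees; the focal length in pixels is half the picture's height over the tangent of half this angle, whatever the lens; pixels are square), "cx", "cy" (the principal point, pixels), "world_from_camera" (4x4, takes a point from camera to world coordinates). Camera axes: x right, y down, z forward; pixel columns grow to the right and rows downward; lengths in m; the calibration is good to about 2 mm. A picture is of the moment at which its call begins. camera_model takes no time and is no camera call.
- workorder.job_done(): hands the job in; it is judged then, once.
Trained networks look in the newest picture that a camera, given by its name, has taken for a name from the list of things; names that differ only in an ending like _2 or _b are one class to them, and where a whole thing is asked for, a point or a joint stands for the part that bears it (a point fixed in the world has none). Each returns a list of dicts, best first, with "conf" (0 to 1); they miss things now and then, are a little off and sometimes report something else, mostly with a low value. They report only what shows in the picture. A call takes as long as a camera call. They do not tell look-alikes from the thing itself.
- boxes_of(camera, target): "rect" ([centre column, centre row, width, height] in pixels, round what is visible of it).
The state is a dict: "clock": time; "joint_pos": joint angles; "joint_vel": joint speeds; "tau": joint torques, N m; "eef_pos": TCP position; "tool_rot": TCP orientation; "ft_force": force on the tool from outside, world axes, zero at the start; "ft_torque": the same for the moment, N m; "grip_width": finger opening in m; "grasp_force": force on a finger pad.
Only numpy, scipy, OpenCV 4.12 (cv2) and the standard library are available. Lean on these libraries where they do the work, as an engineer would, in place of code of your own. Each camera call takes 0.05 s, during which the arm holds its last target. There are 200 camera calls.

TASK

Two small spring presses stand on the wheel-builder's bench, each holding a hub with its bearing still standing proud. Seat the bearing of the red hub: push the black knob of that press straight down, on through the first light stop where the plunger meets the bearing, until it comes to its firm final stop with the bearing fully home, keep it down for a full second, then let the knob come all the way back up and move clear. Leave the press with the blue hub alone.

Things in the scene. Friction and masses are not known exactly. Their poses are not given: they have to be found in the camera images.
- red_knob (a point): Centre of the flat top of the black push knob (46 mm across, 20 mm tall) on the press holding the RED hub: 185 mm above the bench when up, moves with the plunger. z axis up, y along the crosshead (30 x 150 mm, top 135 mm up, on two posts 124 mm apart). Fixed base plate 110 x 150 x 12 mm. The plunger runs vertically through the crosshead to a 30 mm bearing in the hub (68 mm flanges).
- red_plunger (a joint): How far the red hub's plunger and knob are pushed down, in m; 0 = up. A spring (about 3 N at the top, 6 N at the first stop) returns it. At 0.015 to 0.017 its foot meets the bearing (soft first stop); then it takes about 15 N while the bearing slides in; at 0.023 the bearing bottoms (firm second stop, force rises steeply). Hard end at 0.028.
- red_bearing (a joint): How far the red hub's bearing has been pressed into the hub, in m: starts at 0 to 0.002 (standing 8 to 6 mm proud), 0.008 = fully home, flush with the hub. It stays where it is pushed.
- blue_knob (a point): Centre of the flat top face of the black knob of the other press, the same in every way but holding a BLUE hub. To be left alone.
Mind the look-alikes: they are no part of the job. Leave any green or purple look-alike of the part that bears red_knob alone.

How it is judged:
On the way:
1. the red hub's plunger is held down at its firm second stop with the bearing home (value of joint red_plunger above 0.021 m and value of joint red_bearing above 0.0065 m), for 0.6 s.
At the end, for the whole second after the job is handed in: The red hub's bearing is home (within 1.5 mm of flush), its plunger has come back up (within 3 mm of the top), and the other press's knob is where it was (within 5 mm) (value of joint red_bearing above 0.0065 m and value of joint red_plunger below 0.003 m and distance of blue_knob from where it was at the start of the episode below 0.005 m); the robot touches nothing.
It fails at once if the knob of the blue hub's press is pushed more than 5 mm (distance of blue_knob from where it was at the start of the episode above 0.005 m).
It also fails if it takes over 34 s, if anything falls off the work surface, if the arm or the gripper's body presses on something with over 40 N, if the wrist force passes 120 N, or if a joint passes its speed limit or range.

## Working session

There is one attempt and no reset: what is moved stays moved. The work goes in short steps, Python scripts to look and compute and a tool call to move; the robot and the scene stay as the last step left them, time stands still between calls to the robot, and variables do not carry over. Pictures are saved under pics/ and viewed, at most 10 in all, crops included, and the job is handed in when it is done.

Besides the shell and the picture viewer there is one more tool, called after "Call:" in YAML: its name, and indented under it one key for each argument. send_rows: Moves the arm, as the interface text tells. Its arguments: {"type":"object","properties":{"motion":{"type":"string"}},"required":["motion"]}

```bash
mkdir -p pics; python3 - <<'E'
from workcell import bot, vision, workorder, boxes_of
import cv2, numpy as np
for c in ("side","top"):
    im=vision.camera(c); cv2.imwrite(f"pics/{c}0.png",im[:,:,::-1])
    m=vision.camera_model(c); print(c,m["fov_y"],m["cx"],m["cy"],np.round(m["world_from_camera"],3).tolist())
    for t in ("red_knob","blue_knob"):
        print(t,[(np.round(b["rect"],1).tolist(),round(b["conf"],2)) for b in boxes_of(c,t)])
o=bot.get_obs();print(o)
E
```

```text
side 56.410269718345134 315.76476009737195 203.30566863722964 [[0.606, 0.576, -0.548, 1.044], [0.795, -0.455, 0.401, -0.569], [-0.018, -0.679, -0.734, 0.927], [0.0, 0.0, 0.0, 1.0]]
red_knob [([388.6, 213.6, 16.1, 29.8], 0.85), ([159.4, 268.8, 27.5, 32.2], 0.78), ([227.8, 217.4, 16.0, 31.9], 0.68), ([317.3, 237.8, 17.4, 34.2], 0.57), ([249.6, 279.6, 21.1, 35.0], 0.54)]
blue_knob [([437.7, 168.6, 19.0, 29.3], 0.68)]
top 46.45501323428367 321.2589056910824 204.52612633821138 [[0.024, -0.983, 0.183, 0.273], [-1.0, -0.02, 0.024, -0.167], [-0.02, -0.183, -0.983, 1.262], [0.0, 0.0, 0.0, 1.0]]
red_knob [([267.9, 145.6, 22.3, 16.0], 0.86), ([509.0, 244.3, 23.2, 17.3], 0.85), ([416.4, 257.6, 21.5, 24.5], 0.77), ([356.3, 167.8, 21.8, 18.7], 0.76), ([438.8, 175.6, 17.7, 23.1], 0.53)]
blue_knob [([165.3, 160.1, 18.8, 19.1], 0.77), ([356.3, 166.1, 19.8, 16.1], 0.56)]
{'clock': 0.3, 'joint_pos': array([ 1.17504464e+00,  2.40938639e-01,  4.63212261e-03,  1.33519389e+00,
       -2.82210483e-05,  1.57083712e+00]), 'joint_vel': array([-1.06168184e-03, -1.92758423e-03,  3.09945067e-03, -4.51002643e-05,
       -9.86511504e-04, -8.19119226e-04]), 'tau': array([ 9.13784716e-04, -3.71848655e+01,  2.52250099e+01,  9.13394411e-03,
        6.50569314e-05,  7.33426248e-06]), 'eef_pos': array([0.19268903, 0.46118311, 0.23099654]), 'tool_rot': array([ 1.96607054e-01,  9.80482301e-01, -3.47944082e-04, -5.53639550e-05]), 'ft_force': array([-0.3754174 , -0.2795565 , -0.76017215]), 'ft_torque': array([-0.00887902,  0.05725066,  0.01896712]), 'grasp_force': 0.0, 'grip_width': 0.08545674264468944}
```

View pics/top0.png

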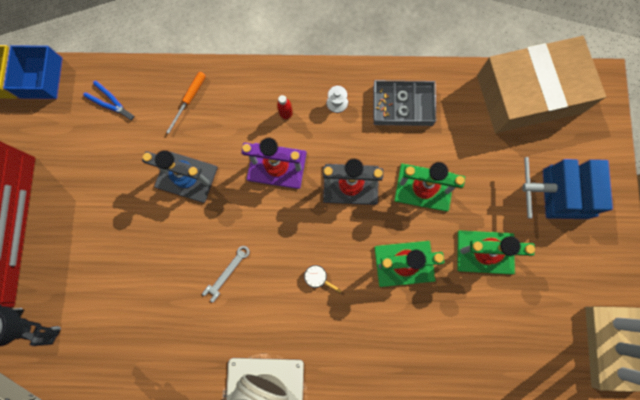

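View pics/side0.png

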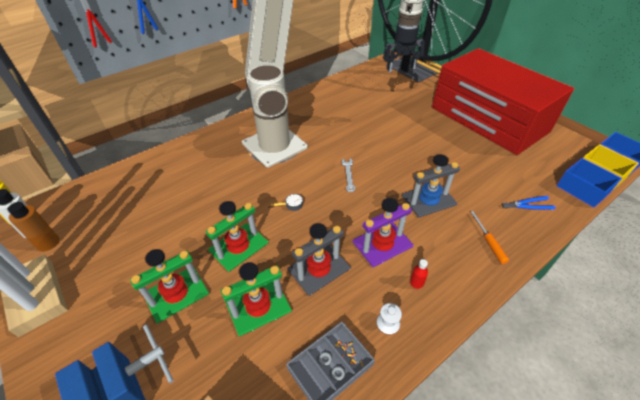

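Candidates in the top image are:
- grey press with red hub (354,168)
- grey press with blue hub (165,160)
- purple (268,146)
- green (439,172), (416,260) and (510,245)

In the side image, the grey press with the red hub has its knob at (318,232). It is the only grey press with a red hub, so it fits. I'll confirm it in a crop and triangulate.

```bash
cat > h.py <<'E'
from workcell import vision
import numpy as np
def ray(c,u,v):
    m=vision.camera_model(c);f=200/np.tan(np.radians(m["fov_y"]/2));T=np.array(m["world_from_camera"])
    return T[:3,3],T[:3,:3]@np.array([(u-m["cx"])/f,(v-m["cy"])/f,1])
def atz(c,u,v,z):
    o,d=ray(c,u,v);return o+d*(z-o[2])/d[2]
def pix(c,p):
    m=vision.camera_model(c);f=200/np.tan(np.radians(m["fov_y"]/2))
    q=np.linalg.inv(m["world_from_camera"])@np.append(p,1);return q[0]/q[2]*f+m["cx"],q[1]/q[2]*f+m["cy"]
E
python3 - <<'E'
import cv2,numpy as np
from h import *
t=cv2.imread("pics/top0.png");s=cv2.imread("pics/side0.png")
a=cv2.resize(t[140:220,305:400],None,fx=4,fy=4,interpolation=3)
b=cv2.resize(s[215:295,275:370],None,fx=4,fy=4,interpolation=3)
cv2.imwrite("pics/crop1.png",np.hstack([a,b]))
# dark blob near knob
for n,im,(u,v),R in(("top",t,(354,168),13),("side",s,(318,232),11)):
    g=im.max(2)[v-R:v+R+1,u-R:u+R+1]<40
    y,x=np.nonzero(g);print(n,g.sum(),x.min()+u-R,x.max()+u-R,y.min()+v-R,y.max()+v-R,x.mean()+u-R,y.mean()+v-R)
print(atz("top",354,168,.185),atz("side",318,230,.185))
# pure triangulation
o1,d1=ray("top",354,168);o2,d2=ray("side",318,230)
k=np.linalg.lstsq(np.c_[d1,-d2],o2-o1,rcond=None)[0];print(o1+k[0]*d1,o2+k[1]*d2)
# posts caps of crosshead
print(atz("top",328.5,171,.14),atz("top",378,172.5,.14))
E
```

```text
top 225 346 361 160 178 353.3466666666667 168.29333333333332
side 160 311 326 224 237 317.9125 230.58125
[ 0.56389693 -0.21649017  0.185     ] [ 0.56679914 -0.21511263  0.185     ]
[ 0.56441682 -0.21657923  0.18307186] [ 0.56571724 -0.21431028  0.18331769]
[ 0.56718667 -0.15541997  0.14      ] [ 0.56561083 -0.27803849  0.14      ]
```

View pics/crop1.png

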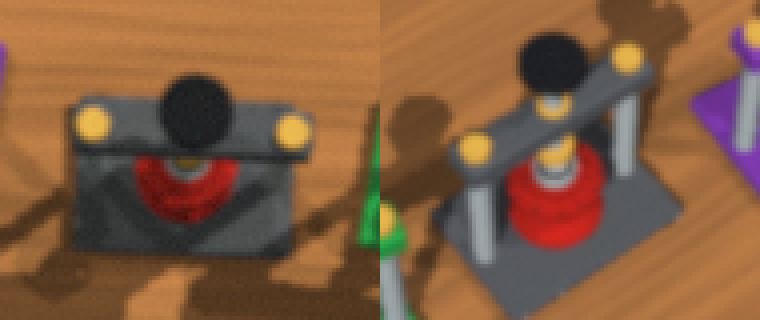

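The crop confirms a grey base and crosshead with a red hub. The knob is at about (0.565, -0.216, 0.184), against the 0.185 given, and the post midpoint agrees. I'll shut the fingers and approach.

Call:
send_rows:
  motion: "1 -3.5 -2.8 0 0.14; 1 -7 -5.6 0 0.28; 1 -10.5 -8.4 0 0.42; 1 -14 -11.2 0 0.56; 1 -17.5 -14 0 0.7"

```text
clock: 0.8
eef_pos: [0.3007, 0.2632, 0.2314]
tool_rot: [0.523, 0.852, 0.0, 0.0]
ft_force: [2.0, 0.5, -0.5]
grip_width: 0.0126
grasp_force: 0.0
```

```bash
cat > d.py <<'E'
from workcell import bot
import numpy as np
from scipy.spatial.transform import Rotation as R
o=bot.get_obs();g=np.array([.565,-.2165,.215])
print(o["clock"],o["joint_pos"].round(2),o["eef_pos"].round(4),o["ft_force"].round(1),o["grip_width"])
print("shift cm",(R.from_quat(o["tool_rot"]).inv().apply(g-o["eef_pos"])*100).round(2))
E
python3 d.py
```

```text
0.8 [ 0.72  0.04 -0.23  1.3  -0.    1.82] [0.3007 0.2632 0.2314] [ 2.   0.5 -0.5] 0.01263860226272974
shift cm [-54.73   1.84   1.64]
```

Call:
send_rows:
  motion: "1 -4.8 0.2 0 0.14; 1 -9.6 0.3 0 0.28; 1 -14.4 0.5 0 0.42; 1 -19.2 0.7 0 0.56; 1 -24 0.8 0 0.7"

```text
clock: 1.3
eef_pos: [0.4179, 0.0531, 0.2316]
tool_rot: [0.784, 0.621, 0.0, 0.0]
ft_force: [0.7, 0.7, 0.4]
grip_width: -0.0
grasp_force: 0.0
```

```bash
python3 d.py
```

```text
1.3 [ 0.13  0.08 -0.18  1.3   0.    1.93] [0.4179 0.0531 0.2316] [0.7 0.7 0.4] -1.922207471719902e-05
shift cm [-22.88  20.49   1.66]
```

Call:
send_rows:
  motion: "1 -3.3 2.9 0 0; 1 -6.5 5.8 0 0; 1 -9.8 8.8 0 0; 1 -13 11.7 0 0; 1 -16.3 14.6 0 0"

```text
clock: 1.8
eef_pos: [0.5237, -0.1383, 0.2312]
tool_rot: [0.782, 0.623, 0.0, -0.0]
ft_force: [0.2, 0.4, 0.3]
grip_width: 0.0003
grasp_force: 0.0
```

Call:
send_rows:
  motion: "1 -3.3 2.9 0.5 0; 1 -6.5 5.8 1 0; 1 -6.5 5.8 1 0; 1 -6.5 5.8 1 0"

```text
clock: 2.2
eef_pos: [0.5647, -0.2135, 0.2199]
tool_rot: [0.783, 0.623, -0.001, -0.001]
ft_force: [-0.4, 0.6, -0.1]
grip_width: 0.0001
grasp_force: 0.0
```

```bash
python3 d.py; python3 - <<'E'
from workcell import vision
import cv2,numpy as np
t=vision.camera("top");s=vision.camera("side")
a=cv2.resize(t[125:220,305:400],None,fx=4,fy=4,interpolation=3)
b=cv2.resize(s[200:295,275:370],None,fx=4,fy=4,interpolation=3)
cv2.imwrite("pics/crop2.png",np.hstack([a,b])[:,:,::-1])
E
```

```text
2.2 [-0.36  0.46  0.29  1.4   0.    1.44] [ 0.5647 -0.2135  0.2199] [-0.4  0.6 -0.1] 0.0001257510945235633
shift cm [-0.29  0.09  0.49]
```

View pics/crop2.png

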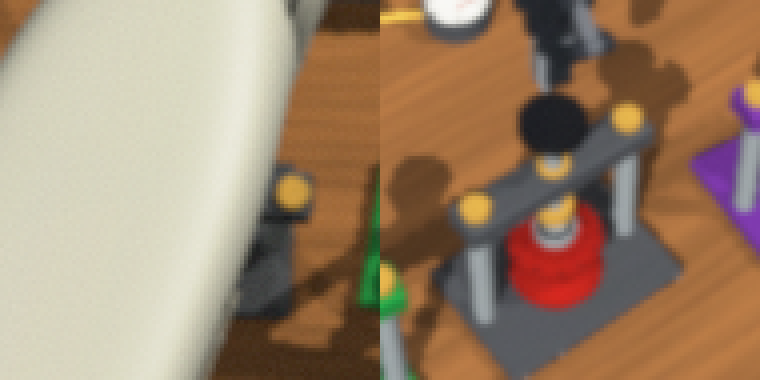

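The side view shows the shut fingertips at about crop (552,85), directly above the black knob at (552,120). Now down to the contact height.

Call:
send_rows:
  motion: "1 -0.3 0.1 1 0; 1 -0.3 0.1 2 0; 1 -0.3 0.1 2.8 0; 1 -0.3 0.1 3.5 0; 1 -0.3 0.1 4 0"

```text
clock: 2.8
eef_pos: [0.565, -0.2154, 0.1808]
tool_rot: [0.782, 0.623, -0.0, -0.001]
ft_force: [-2.1, 1.7, 5.4]
grip_width: -0.0001
grasp_force: 2.2
```

Call:
send_rows:
  motion: "1 0 0 0.3 0; 1 0 0 0.6 0; 1 0 0 0.9 0; 1 0 0 0.9 0; 1 0 0 0.9 0"

```text
clock: 3.3
eef_pos: [0.5652, -0.2156, 0.1728]
tool_rot: [0.782, 0.623, 0.0, -0.0]
ft_force: [-2.7, 2.6, 5.3]
grip_width: 0.0001
grasp_force: 2.6
```

Call:
send_rows:
  motion: "1 0 0 0.2 0; 1 0 0 0.4 0; 1 0 0 0.6 0; 1 0 0 0.6 0; 1 0 0 0.6 0"

```text
clock: 3.8
eef_pos: [0.5655, -0.2158, 0.1683]
tool_rot: [0.782, 0.623, 0.001, 0.001]
ft_force: [-4.7, 2.7, 10.5]
grip_width: -0.0001
grasp_force: 5.3
```

Call:
send_rows:
  motion: "1 0 0 0.1 0; 1 0 0 0.2 0; 1 0 0 0.3 0; 1 0 0 0.3 0; 1 0 0 0.3 0"

```text
clock: 4.3
eef_pos: [0.5656, -0.2158, 0.166]
tool_rot: [0.782, 0.623, 0.001, 0.001]
ft_force: [-5.8, 4.0, 12.8]
grip_width: -0.0001
grasp_force: 6.6
```

Call:
send_rows:
  motion: "1 0 0 0.1 0; 1 0 0 0.2 0; 1 0 0 0.3 0; 1 0 0 0.3 0; 1 0 0 0.3 0"

```text
clock: 4.8
eef_pos: [0.5655, -0.2158, 0.1631]
tool_rot: [0.782, 0.623, 0.001, 0.001]
ft_force: [-6.2, 4.8, 14.1]
grip_width: 0.0001
grasp_force: 6.9
```

Call:
send_rows:
  motion: "1 0 0 0.1 0; 1 0 0 0.2 0; 1 0 0 0.3 0; 1 0 0 0.3 0; 1 0 0 0.3 0"

```text
clock: 5.3
eef_pos: [0.5656, -0.2159, 0.1619]
tool_rot: [0.782, 0.623, 0.001, 0.002]
ft_force: [-8.9, 4.5, 20.8]
grip_width: 0.0002
grasp_force: 10.7
```

The force is rising at z=0.162, the firm stop. A little more, then hold.

Call:
send_rows:
  motion: "1 0 0 0.1 0; 1 0 0 0.2 0; 1 0 0 0.2 0; 1 0 0 0.2 0; 1 0 0 0.2 0"

```text
clock: 5.8
eef_pos: [0.5657, -0.2159, 0.1618]
tool_rot: [0.782, 0.623, 0.002, 0.002]
ft_force: [-11.5, 6.1, 29.5]
grip_width: 0.0001
grasp_force: 14.5
```

Call:
send_rows:
  motion: "1 0 0 0.1 0; 1 0 0 0.1 0; 1 0 0 0.1 0; 1 0 0 0.1 0; 1 0 0 0.1 0"

```text
clock: 6.3
eef_pos: [0.5657, -0.2159, 0.1618]
tool_rot: [0.782, 0.623, 0.002, 0.003]
ft_force: [-13.0, 5.5, 33.4]
grip_width: 0.0
grasp_force: 16.5
```

The position stays at 0.1618 as the force climbs, so this is the firm stop, 23 mm down. Hold for another second.

Call:
send_rows:
  motion: "1 0 0 0 0; 1 0 0 0 0; 1 0 0 0 0; 1 0 0 0 0; 1 0 0 0 0"

```text
clock: 6.8
eef_pos: [0.5657, -0.2159, 0.1618]
tool_rot: [0.782, 0.623, 0.002, 0.003]
ft_force: [-13.1, 6.3, 32.2]
grip_width: 0.0002
grasp_force: 16.5
```

Call:
send_rows:
  motion: "1 0 0 0 0; 1 0 0 0 0; 1 0 0 0 0; 1 0 0 0 0; 1 0 0 0 0"

```text
clock: 7.3
eef_pos: [0.5657, -0.2159, 0.1618]
tool_rot: [0.782, 0.623, 0.002, 0.003]
ft_force: [-12.8, 6.2, 32.8]
grip_width: -0.0001
grasp_force: 16.5
```

Call:
send_rows:
  motion: "1 0 0 -0.7 0; 1 0 0 -1.5 0; 1 0 0 -2.3 0; 1 0 0 -3.1 0; 1 0 0 -4 0"

```text
clock: 7.8
eef_pos: [0.5657, -0.2164, 0.1943]
tool_rot: [0.782, 0.623, -0.0, 0.0]
ft_force: [-0.4, -0.1, -0.4]
grip_width: -0.0001
grasp_force: 0.0
```

Call:
send_rows:
  motion: "1 0 0 -1.5 0; 1 0 0 -3 0; 1 4 -3.5 -4 0; 1 8 -7 -4 0; 1 8 -7 -4 0"

```text
clock: 8.3
eef_pos: [0.5126, -0.1193, 0.2341]
tool_rot: [0.781, 0.624, -0.001, -0.001]
ft_force: [0.8, -1.2, 0.9]
grip_width: 0.0001
grasp_force: 0.0
```

Call:
send_rows:
  motion: "1 4 -3.5 0 0; 1 8 -7 0 0; 1 8 -7 0 0; 1 8 -7 0 0; 1 8 -7 0 0"

```text
clock: 8.8
eef_pos: [0.4658, -0.0296, 0.2345]
tool_rot: [0.782, 0.623, 0.0, 0.001]
ft_force: [1.1, 0.5, -0.6]
grip_width: -0.0002
grasp_force: 0.0
```

```bash
python3 d.py; python3 - <<'E'
from workcell import vision
import cv2,numpy as np
s=vision.camera("side")
cv2.imwrite("pics/crop3.png",cv2.resize(s[140:300,250:480],None,fx=3,fy=3,interpolation=3)[:,:,::-1])
R=11;u,v=318,232
g=s.max(2)[v-R:v+R+1,u-R:u+R+1]<40;y,x=np.nonzero(g);print(g.sum(),x.mean()+u-R,y.mean()+v-R)
E
```

```text
8.8 [-0.06  0.17 -0.07  1.32 -0.    1.73] [ 0.4658 -0.0296  0.2345] [ 1.1  0.5 -0.6] -0.0002319735933012589
shift cm [-16.    13.84   1.98]
159 317.9433962264151 230.61006289308176
```

View pics/crop3.png

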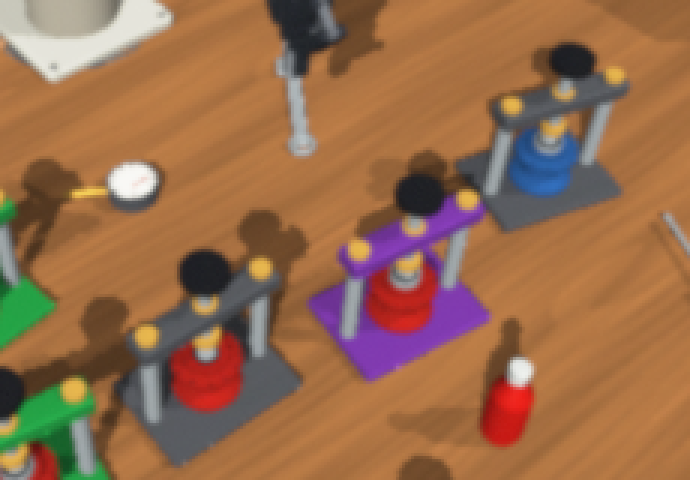

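The picture shows the red hub's knob fully back up, at side pixel (317.9, 230.6), the same as at the start. The bearing is now down in the hub, the blue press at crop (570,60) is untouched, and the gripper is clear.

```bash
python3 -c "
from workcell import workorder
print(workorder.job_done())"
```

```text
the job is handed in; nothing more can be done
None
```

I pressed the red hub's bearing to its firm stop, 23 mm down at about 33 N, and held it there for over a second. The knob came fully back up, the blue press was left untouched, the arm is clear and the job is handed in (no verdict was returned).

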